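# Gather the bobbins in the corner of the tote and hold it tipped

## Task

Take the steel punch that lies across the grey bobbin tote and stand it in the metal tool cup. Then tip the tote up from its high back until all five bobbins have slid together into its front left corner, the one on the sewing machine's side, without spilling any or disturbing the other things on the bench. Finish while holding: the fingers still keep the tote tipped and steady, with the bobbins lying quiet in that corner.

Things in the scene. Friction and masses are not known exactly. Their poses are not given: they have to be found in the camera images.
- tote: loose grey plastic stacking bin, 160 (x) x 102 (y) x 75 mm high, 0.2 kg, inside 152 x 94, walls and floor 4 mm. Origin: centre of the underside; z up. Low scooped front at -x, facing the robot within 17 degrees, 32 mm high; high back at +x; left side, towards the sewing machine, at +y. Side walls: tops level at 75 mm from the back to x = -20, rims (y 44 to 52), then sloping to the front
- tote_corner (a point): the tote's front left inner corner at floor level (x -76, y +47, z 4 mm in the tote's frame), where the bobbins are to be gathered. The outer bottom corner beneath it, x -80, y +51, z 0, can serve as pivot on the bench. Bobbins start to slide on the floor at 10 to 15 degrees of tilt; along a wall that they also rub on, at some 20 to 25
- tote_lip (a point): middle of the top of the rolled lip of the tote's back wall (x +81, y 0, z 75 mm in the tote's frame). The lip runs along the whole back wall, is 10 mm thick (x 76 to 86) and 16 mm deep (z 59 to 75); good to grip from above, one finger inside the tote
- punch: loose steel knock-out punch, hexagonal, 10 mm across flats, 140 mm long, 85 g, at the start laid across the tote on both side rims (axis 80 mm above the bench), sticking out on both sides. Origin: on its axis, 70 mm from either end; x axis along it, the short tapered nose at +x, the flat head at -x
- cup: loose brushed metal tool cup, empty, 76 mm outside, 70 mm inside, 100 mm high, floor 4 mm thick, 0.45 kg, upright on the bench, left or right of the tote. Origin: centre of its underside, z up
- bobbin1_center (a point): centre of loose wound steel bobbin 1 of 5, 21 mm across, 10.5 mm high, 15 g, lying flat on the tote's floor at the start; z is its axis
- bobbin2_center (a point): centre of loose wound steel bobbin 2 of 5, 21 mm across, 10.5 mm high, 15 g, lying flat on the tote's floor at the start; z is its axis
- bobbin3_center (a point): centre of loose wound steel bobbin 3 of 5, 21 mm across, 10.5 mm high, 15 g, lying flat on the tote's floor at the start; z is its axis
- bobbin4_center (a point): centre of loose wound steel bobbin 4 of 5, 21 mm across, 10.5 mm high, 15 g, lying flat on the tote's floor at the start; z is its axis
- bobbin5_center (a point): centre of loose wound steel bobbin 5 of 5, 21 mm across, 10.5 mm high, 15 g, lying flat on the tote's floor at the start; z is its axis
- tape_roll: bystander: green roll of adhesive tape lying flat, 92 mm outside, 75 mm bore, 48 mm high; origin at the centre of its underside. Leave alone
- cutter: bystander: orange snap-off knife lying flat, 150 x 24 mm, 19 mm high, origin at the centre of its underside, its x axis along it. Leave alone
- snips: bystander: black thread snips lying flat, 115 x 28 mm, 11 mm high, origin at the centre of the underside, x axis along them. Leave alone
- thread_cone: bystander: upright grey cone of sewing thread, 72 mm at the foot, 166 mm high, origin at the centre of its underside. Leave alone
- cutting_die: bystander: plywood cutting die, 115 x 180 mm, 25 mm high, with six steel ring knives; origin at the centre of its underside. Leave alone
Mind the look-alikes: they are no part of the job. What is shaped like the tote but purple or yellow is not meant. Of the things shaped like the punch, the steel one is meant.

How it is judged:
By the outcome, as a careful person would: the job done as asked, in the order asked, and still so for the second after the job is handed in, while the arm keeps its last pose, push and grip.
It also fails if it takes over 58 s, if anything falls off the work surface, if the arm or the gripper's body presses on something with over 40 N, if the wrist force passes 120 N, or if a joint passes its speed limit or range.

## Robot

A 6-joint arm with a two-finger parallel gripper is mounted at the origin on the work surface. World frame = base frame: x ahead of the robot, y to its left, z up, the work surface at z = 0. Lengths are in m, angles in rad, forces in N, time in s.
With the tool pointing down it reaches from about 0.25 to 0.775 m from the base axis. Payload 4 kg.
Tool frame: the origin (TCP) lies midway between the tips of the shut fingers; the grasp point (between the pads) lies grip_point_offset behind it (grip_point_offset is the distance from the TCP to the grasp point, in m); z points along the fingers, y is the line along which they close (so a half turn about z gives the same grasp; the last joint's range is limited). The gripper opens to 94 mm and grips with 3 to 60 N. Pads are 16 mm wide; open, the fingers measure 119 mm over their backs; the gripper's body (75 mm by 177 mm) begins 78 mm behind the grasp point.
Start: joints at [1.111, 0.087, 1.371, -0, 1.684, -0.103], TCP at [0.192, 0.515, 0.206] pointing down, gripper open.
Joint ranges: [-3.1, 3.1], [-0.76, 2.03], [0.27, 2.55], [-1.08, 4.22], [0.17, 2.65], [-2.57, 2.57]. Speed limits (rad/s): [2.79, 2.79, 3.14, 3.14, 3.14, 3.14].

## Interface

Orientations are given as [roll, pitch, yaw] about the fixed x, y, z axes, in that order (R = Rz(yaw) Ry(pitch) Rx(roll)).
In Python, from bench import * gives the robot as it stands. The module is installed in compiled form; this text tells all that it offers.
- The arm moves only by the tool apply_moves, never from a script. Its argument "commands" is a list of rows, each a list of 7 numbers: the turn, a rotation vector about the world's x, y, z in rad, then the shift along the world's x, y, z in m, then the opening in per cent of the stroke, from 0 (shut) to 100 (fully open). In form: [[ax, ay, az, x, y, z, jaw], ...]. A call has exactly 5 rows; each row is the pose to reach, as a shift and turn from the pose commanded when the call began; what a row does not reach only later rows make up. A row lasts 1/10 s, in which the tool goes at most 50 mm and 8.59 degrees, less where a joint would pass 70% of its speed; a pose out of reach is approached as far as the arm can. A call with a gripper value outside its range is refused whole. The fingers move at their own pace and stop on an object; the grip force is fixed at half the most. Time passes only in rows, so rows that repeat a pose let the fingers close, or fill a call up. It gives the time, the measured TCP pose, the force, the opening and the grip force at its end, in the units of the state.
- get_obs(): the state, without advancing time (a new reading comes with each control period).
- snapshot(name): name is "scene" or "top"; returns a dict with "pixels" (384x512x3 uint8, red, green, blue), "vertical_fov" (degrees; the focal length in pixels is half the picture's height over the tangent of half this angle, whatever the lens; pixels are square), "cx", "cy" (the principal point, pixels), "rvec" (rotation vector, rad) and "tvec" (3), from world to camera coordinates, as OpenCV has them. Camera axes: x right, y down, z forward; pixel columns grow to the right and rows downward; lengths in m; the calibration is good to about 2 mm. A picture is of the moment at which its call begins. There is no depth.
- close_job(): hands the job in; it is judged then, once.
Trained networks look in the newest picture that a camera, given by its name, has taken for a name from the list of things; names that differ only in an ending like _2 or _b are one class to them, and where a whole thing is asked for, a point or a joint stands for the part that bears it (a point fixed in the world has none). Each returns a list of dicts, best first, with "score" (0 to 1); they miss things now and then, are a little off and sometimes report something else, mostly with a low value. They report only what shows in the picture. A call takes as long as a camera call. They do not tell look-alikes from the thing itself.
- masks_of(camera, query): "mask" (384x512 bool, what is visible of it) and "extent" ([left, top, right, bottom] in pixels, round what is visible of it).
- place_of(camera, query): "pixel" ([column, row] in pixels: a listed point, or the origin of a listed thing).
The state is a dict: "time": time; "joint_positions": joint angles; "qvel": joint speeds; "joint_torque": joint torques, N m; "tool_pos": TCP position; "ee_rot": TCP orientation; "wrist_force": force on the tool from outside, world axes, zero at the start; "wrist_torque": the same for the moment, N m; "width": finger opening in m; "finger_force": force on a finger pad.
Only numpy, scipy, OpenCV 4.12 (cv2) and the standard library are available. Lean on these libraries where they do the work, as an engineer would, in place of code of your own. Each camera call takes 0.05 s, during which the arm holds its last target. There are 200 camera calls.

## Working session

There is one attempt and no reset: what is moved stays moved. The work goes in short steps, Python scripts to look and compute and a tool call to move; the robot and the scene stay as the last step left them, time stands still between calls to the robot, and variables do not carry over. Pictures are saved under pics/ and viewed, at most 10 in all, crops included, and the job is handed in when it is done.

Besides the shell and the picture viewer there is one more tool, called after "Emit:" as name(argument=value, ...), one argument or row to a line, values as JSON. apply_moves: Moves the arm, as the interface text tells. Its arguments: {"type":"object","properties":{"commands":{"type":"array"}},"required":["commands"]}

```bash
mkdir -p pics
cat > h.py <<'E'
from bench import *
import numpy as np, cv2
def cam(s):
    f=192/np.tan(np.radians(s["vertical_fov"])/2)
    R=cv2.Rodrigues(np.array(s["rvec"],float))[0]; t=np.array(s["tvec"],float).ravel()
    return f,s["cx"],s["cy"],R,t
def atz(s,p,z):
    f,cx,cy,R,t=cam(s)
    d=R.T@np.array([(p[0]-cx)/f,(p[1]-cy)/f,1]); c=-R.T@t
    return c+d*(z-c[2])/d[2]
def proj(s,P):
    f,cx,cy,R,t=cam(s); q=R@np.array(P)+t
    return np.array([cx+f*q[0]/q[2],cy+f*q[1]/q[2]])
def save(s,n,crop=None,k=1.5):
    im=cv2.cvtColor(s["pixels"],cv2.COLOR_RGB2BGR)
    if crop: l,t,r,b=crop; im=im[t:b,l:r]
    cv2.imwrite("pics/"+n,cv2.resize(im,None,fx=k,fy=k,interpolation=cv2.INTER_CUBIC))
E
python3 - <<'E'
from h import *
np.set_printoptions(precision=3,suppress=True)
o=get_obs(); print(o)
Z=dict(tote=0,tote_lip=.075,tote_corner=.004,punch=.08,cup=0,bobbin1_center=.009,tape_roll=0,cutter=0,snips=0,thread_cone=0,cutting_die=0)
S={}
for c in("top","scene"):
    s=snapshot(c);S[c]=s; save(s,c+"0.png",k=1.5)
for q,z in Z.items():
    for c in("top","scene"):
        for r in place_of(c,q)[:5]:
            print(q,c,round(r["score"],2),np.round(r["pixel"]),atz(S[c],r["pixel"],z))
f,cx,cy,R,t=cam(S["top"]);print(f,-R.T@t)
f,cx,cy,R,t=cam(S["scene"]);print(f,-R.T@t)
print(get_obs()["time"])
E
```

```text
{'time': 0.0, 'joint_positions': array([ 1.111,  0.088,  1.372, -0.   ,  1.684, -0.103]), 'qvel': array([-0.001, -0.   ,  0.001, -0.   , -0.001,  0.   ]), 'joint_torque': array([ -0.   , -34.018, -30.243,   0.072,   0.033,  -0.   ]), 'tool_pos': array([0.192, 0.515, 0.204]), 'ee_rot': array([-3.139, -0.   ,  2.785]), 'wrist_force': array([0.722, 0.184, 0.806]), 'wrist_torque': array([ 0.022, -0.015, -0.007]), 'finger_force': 0.0, 'width': 0.09362533807956974}
tote top 0.89 [281. 280.] [ 0.294 -0.188  0.   ]
tote top 0.7 [280. 114.] [ 0.774 -0.179  0.   ]
tote top 0.64 [233. 193.] [ 0.535 -0.047  0.   ]
tote scene 0.94 [261. 217.] [ 0.54  -0.052 -0.   ]
tote scene 0.72 [281. 148.] [ 0.31  -0.184  0.   ]
tote scene 0.71 [269. 201.] [ 0.483 -0.074  0.   ]
tote_lip top 0.77 [236. 158.] [ 0.621 -0.053  0.075]
tote_lip top 0.68 [282.  78.] [ 0.854 -0.177  0.075]
tote_lip top 0.62 [316. 287.] [ 0.28  -0.274  0.075]
tote_lip scene 0.96 [137. 242.] [ 0.842 -0.188  0.075]
tote_lip scene 0.7 [239. 220.] [ 0.622 -0.056  0.075]
tote_lip scene 0.64 [272. 111.] [ 0.271 -0.266  0.075]
tote_lip scene
[... 795 characters left out ...]
2 [244. 210.] [ 0.485 -0.078  0.009]
bobbin1_center scene 0.63 [266. 201.] [ 0.495 -0.076  0.009]
tape_roll top 0.65 [105. 215.] [0.461 0.312 0.   ]
tape_roll scene 0.87 [386. 284.] [0.458 0.308 0.   ]
cutter top 0.87 [211. 108.] [0.785 0.024 0.   ]
cutter scene 0.6 [213. 298.] [0.792 0.025 0.   ]
snips top 0.72 [151. 258.] [0.345 0.177 0.   ]
snips scene 0.8 [368. 227.] [0.354 0.179 0.   ]
thread_cone top 0.89 [382. 196.] [ 0.54  -0.474  0.   ]
thread_cone scene 0.72 [172. 138.] [ 0.526 -0.459  0.   ]
cutting_die top 0.64 [ 88. 134.] [0.697 0.379 0.   ]
cutting_die scene 0.9 [345. 380.] [ 0.713  0.372 -0.   ]
495.13651732564796 [ 0.345 -0.07   1.403]
408.454611736397 [0.996 0.34  0.969]
1.2
```

View pics/top0.png

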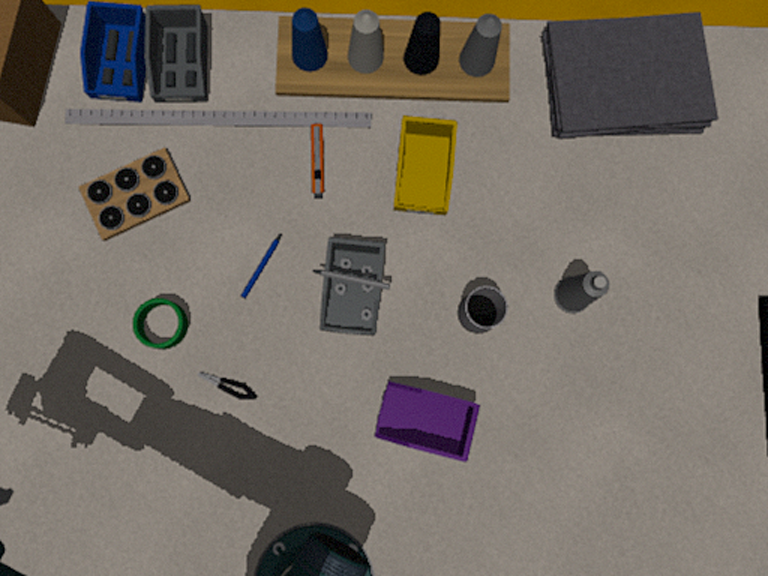

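View pics/scene0.png

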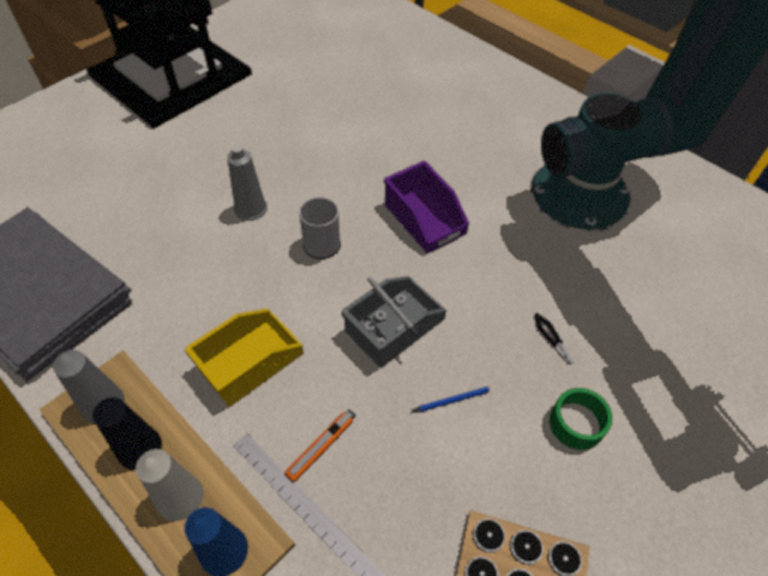

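Top view shows the grey tote at about (355,285), with the steel punch across it from (315,270) to (390,285). The metal cup is at (483,307). The purple and yellow totes and the blue pencil-like punch are the look-alikes. Next I'll measure the punch, tote and cup more precisely.

Run:
```python
from h import *
import bench
np.set_printoptions(precision=4,suppress=True)
print(bench.grip_point_offset, [n for n in dir(bench) if n[0]!='_'])
for c in("top","scene"):
    s=snapshot(c); save(s,c+"1.png",(195,140,345,255) if c=="top" else (190,120,310,260),5 if c=="top" else 4.2)
    for r in masks_of(c,"punch")[:3]:
        v,u=np.nonzero(r["mask"]); p=np.c_[u,v].astype(float); m=p.mean(0)
        d=np.linalg.svd(p-m,full_matrices=False)[2][0]; k=(p-m)@d
        a,b=atz(s,m+d*k.min(),.08),atz(s,m+d*k.max(),.08)
        print(c,"punch",r["score"],r["extent"],a,b,(a+b)/2,np.linalg.norm(a-b),np.degrees(np.arctan2(*(b-a)[1::-1])))
    for q in("tote","cup"):
        for r in masks_of(c,q)[:3]: print(c,q,round(r["score"],2),np.round(r["extent"]))
    # cup rim by mask: centre of rim ellipse guess
    for r in place_of(c,"bobbin1_center"): print("bob",round(r["score"],2),atz(s,r["pixel"],.009))
    # predicted tote outline
    P=lambda x,y,z,yaw,o:proj(s,[o[0]+np.cos(yaw)*x-np.sin(yaw)*y,o[1]+np.sin(yaw)*x+np.cos(yaw)*y,z])
    for yaw in (-2,-4):
        print(yaw,[np.round(P(*q,np.radians(yaw),(.537,-.05)),1) for q in((.086,.051,.075),(.086,-.051,.075),(-.08,.051,.032),(-.08,-.051,.032))])
```

```text
0.0188 ['IKError', 'close_job', 'get_obs', 'grip_point_offset', 'masks_of', 'place_of', 'snapshot']
top punch 0.63 [163.5, 158.3, 186.7, 198.3] [0.6198 0.0829 0.08  ] [0.505 0.144 0.08 ] [0.5624 0.1134 0.08  ] 0.12999205637749442 151.98510483708597
top punch 0.5 [207.8, 180.0, 261.0, 190.9] [0.5561 0.0178 0.08  ] [ 0.5313 -0.1183  0.08  ] [ 0.5437 -0.0503  0.08  ] 0.13840998035699312 -100.34744938048065
top tote 0.89 [212. 157. 258. 227.]
top tote 0.89 [262.  76. 305. 146.]
top cup 0.72 [304. 189. 340. 226.]
bob 0.58 [ 0.4846 -0.0717  0.009 ]
bob 0.36 [ 0.5797 -0.0373  0.009 ]
-2 [array([217.2, 156.4]), array([254.4, 158.7]), array([213.7, 218.2]), array([250.4, 220.5])]
-4 [array([218.3, 155.8]), array([255.4, 159.4]), array([212.7, 217.5]), array([249.4, 221. ])]
scene punch 0.65 [275.1, 257.3, 326.8, 272.2] [0.5564 0.1673 0.08  ] [0.6652 0.1099 0.08  ] [0.6108 0.1386 0.08  ] 0.1229460882571771 -27.841251645848406
scene punch 0.64 [245.0, 187.9, 273.0, 220.5] [ 0.5357 -0.1121  0.08  ] [0.5565 0.0077 0.08  ] [ 0.5461 -0.0522  0.08  ] 0.12164680211499097 80.14699161957347
scene tote 0.92 [225. 185. 298. 248.]
scene tote 0.83 [123. 202. 203. 270.]
scene tote 0.66 [254. 109. 315. 170.]
scene cup 0.75 [199. 133. 224. 171.]
bob 0.44 [ 0.498  -0.0795  0.009 ]
bob 0.34 [0.4702 0.0052 0.009 ]
-2 [array([252.9, 233.8]), array([226. , 208.7]), array([296.3, 205.6]), array([270.2, 183.7])]
-4 [array([251.6, 233.4]), array([225.7, 207.6]), array([296.6, 206.5]), array([271.3, 183.9])]
```

View pics/top1.png

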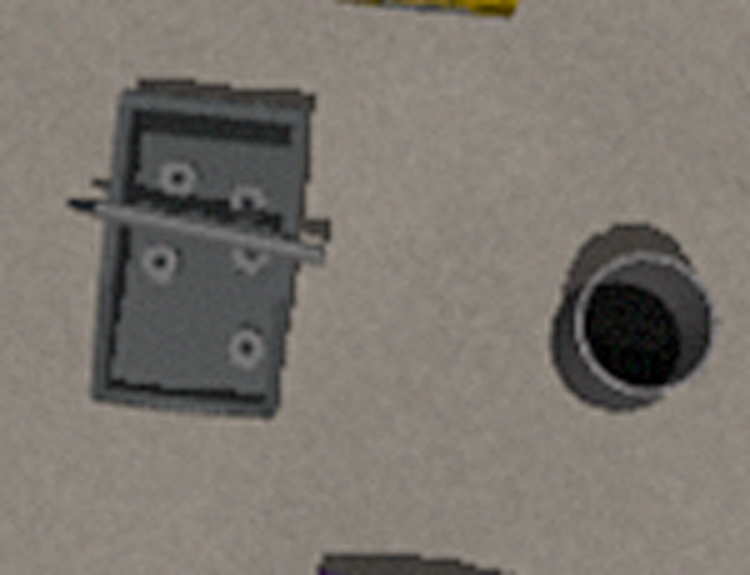

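View pics/scene1.png

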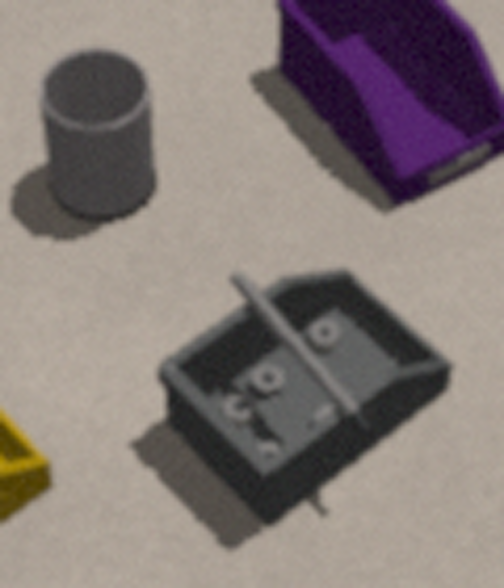

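Emit:
apply_moves(
  commands=[
    [0, 0, -0.1, 0.024, -0.042, 0, 100],
    [0, 0, -0.2, 0.048, -0.084, 0, 100],
    [0, 0, -0.3, 0.072, -0.126, 0, 80],
    [0, 0, -0.4, 0.096, -0.168, 0, 60],
    [0, 0, -0.5, 0.12, -0.21, 0, 50],
  ],
)

```text
time: 2.2
tool_pos: [0.3127, 0.3038, 0.2057]
ee_rot: [3.141, 0.0, 2.281]
wrist_force: [0.8, -0.4, 0.9]
width: 0.0733
finger_force: 0.0
```

Emit:
apply_moves(
  commands=[
    [0, 0, -0.1, 0.024, -0.042, 0, 50],
    [0, 0, -0.2, 0.048, -0.084, 0, 50],
    [0, 0, -0.3, 0.072, -0.126, 0, 50],
    [0, 0, -0.4, 0.096, -0.168, 0, 50],
    [0, 0, -0.5, 0.12, -0.21, 0, 50],
  ],
)

```text
time: 2.7
tool_pos: [0.4328, 0.0935, 0.2059]
ee_rot: [3.14, -0.0, 1.781]
wrist_force: [1.5, -0.1, -0.3]
width: 0.0471
finger_force: 0.0
```

Emit:
apply_moves(
  commands=[
    [0, 0, -0.1, 0.027, -0.042, 0, 50],
    [0, 0, -0.2, 0.054, -0.084, -0.01, 50],
    [0, 0, -0.3, 0.08, -0.126, -0.03, 50],
    [0, 0, -0.389, 0.107, -0.174, -0.05, 50],
    [0, 0, -0.389, 0.107, -0.174, -0.07, 50],
  ],
)

```text
time: 3.2
tool_pos: [0.5413, -0.083, 0.1354]
ee_rot: [3.138, 0.002, 1.39]
wrist_force: [1.2, 0.1, -0.5]
width: 0.0468
finger_force: 0.0
```

Emit:
apply_moves(
  commands=[
    [0, 0, 0, 0, 0, -0.025, 50],
    [0, 0, 0, 0, 0, -0.05, 50],
    [0, 0, 0, 0, 0, -0.075, 50],
    [0, 0, 0, 0, 0, -0.075, 50],
    [0, 0, 0, 0, 0, -0.075, 30],
  ],
)

```text
time: 3.7
tool_pos: [0.539, -0.0786, 0.0606]
ee_rot: [-3.141, -0.0, 1.396]
wrist_force: [-0.4, 0.2, -0.1]
width: 0.042
finger_force: 0.0
```

Emit:
apply_moves(
  commands=[
    [0, 0, 0, 0, 0, 0, 5],
    [0, 0, 0, 0, 0, 0, 0],
    [0, 0, 0, 0, 0, 0, 0],
    [0, 0, 0, 0, 0, 0, 0],
    [0, 0, 0, 0, 0, 0, 0],
  ],
)

```text
time: 4.2
tool_pos: [0.5397, -0.0787, 0.0615]
ee_rot: [3.14, 0.0, 1.396]
wrist_force: [0.1, -0.0, 3.1]
width: 0.0099
finger_force: 30.0
```

Emit:
apply_moves(
  commands=[
    [0, 0, 0, 0, 0, 0, 0],
    [0, 0, 0, 0, 0, 0.01, 0],
    [0, 0, 0, 0, 0, 0.03, 0],
    [0, 0, 0, 0, 0, 0.07, 0],
    [0, 0, 0, 0, 0, 0.1, 0],
  ],
)

```text
time: 4.7
tool_pos: [0.5389, -0.0786, 0.1621]
ee_rot: [-3.141, 0.0, 1.396]
wrist_force: [1.3, -0.9, -1.0]
width: 0.0103
finger_force: 30.0
```

Run:
```python
from h import *
from scipy.spatial.transform import Rotation as Ro
np.set_printoptions(precision=4,suppress=True)
s=snapshot("top"); print(proj(s,[.503,-.295,.1]),proj(s,[.503,-.295,0])); save(s,"top2.png",(195,140,345,255),5)
print("rim",atz(s,(195+645/5,140+325/5),.1))
for c in("top","scene"):
    s=snapshot(c)
    for r in place_of(c,"cup")[:1]: print(atz(s,r["pixel"],0))
o=get_obs();print(o["joint_positions"])
C=np.array([.503,-.295]); az=np.arctan2(C[1],C[0]); u=np.r_[C/np.linalg.norm(C),0]; k=np.array([0,0,1.])
t=np.radians(20)
z=np.cos(t)*u-np.sin(t)*k; x=-np.sin(t)*u-np.cos(t)*k; y=np.cross(z,x)
R1=np.c_[x,y,z]; R0=Ro.from_euler("xyz",[np.pi,0,1.396]).as_matrix()
rv=Ro.from_matrix(R1@R0.T).as_rotvec(); print("rv",rv,np.degrees(np.linalg.norm(rv)))
g=np.r_[C,0]+.012*u+.12*k; tcp=g+.0188*z; print("tcp",tcp,"euler",Ro.from_matrix(R1).as_euler("xyz"))
```

```text
[325.5077 202.4772] [319.4599 206.5265]
rim [ 0.4962 -0.291   0.1   ]
[ 0.4956 -0.296   0.    ]
[ 0.5151 -0.2989  0.    ]
[-0.2489  0.0892  1.4603 -0.0001  1.5944 -0.0739]
rv [-1.1724 -0.5416  1.0529] 95.4721005627403
tcp [ 0.5286 -0.31    0.1136] euler [3.1416 1.2217 2.6112]
```

Emit:
apply_moves(
  commands=[
    [-0.098, -0.045, 0.088, 0, -0.01, 0.03, 0],
    [-0.195, -0.09, 0.175, 0, -0.02, 0.06, 0],
    [-0.293, -0.135, 0.263, 0, -0.03, 0.09, 0],
    [-0.39, -0.18, 0.351, 0, -0.04, 0.11, 0],
    [-0.489, -0.226, 0.439, 0, -0.06, 0.12, 0],
  ],
)

```text
time: 5.45
tool_pos: [0.5397, -0.138, 0.2811]
ee_rot: [2.923, 0.496, 1.796]
wrist_force: [0.7, -0.8, -0.6]
width: 0.0097
finger_force: 30.0
```

Emit:
apply_moves(
  commands=[
    [-0.098, -0.045, 0.088, 0, -0.02, 0, 0],
    [-0.195, -0.09, 0.175, 0, -0.04, 0, 0],
    [-0.293, -0.135, 0.263, -0.01, -0.06, 0, 0],
    [-0.39, -0.18, 0.351, -0.01, -0.08, 0, 0],
    [-0.489, -0.226, 0.439, -0.01, -0.1, 0, 0],
  ],
)

```text
time: 5.95
tool_pos: [0.5282, -0.2378, 0.2768]
ee_rot: [2.943, 1.026, 2.26]
wrist_force: [0.1, -0.6, -2.2]
width: 0.0101
finger_force: 30.0
```

Emit:
apply_moves(
  commands=[
    [-0.098, -0.045, 0.088, 0, -0.035, 0, 0],
    [-0.194, -0.09, 0.175, 0, -0.071, 0, 0],
    [-0.194, -0.09, 0.175, 0, -0.071, 0, 0],
    [-0.194, -0.09, 0.175, 0, -0.071, 0, 0],
    [-0.194, -0.09, 0.175, 0, -0.071, -0.02, 0],
  ],
)

```text
time: 6.45
tool_pos: [0.5359, -0.2876, 0.2631]
ee_rot: [3.06, 1.17, 2.547]
wrist_force: [-0.0, -0.3, -1.1]
width: 0.0098
finger_force: 30.0
```

Run:
```python
from h import *
o=get_obs();print(o["joint_positions"],o["tool_pos"],o["ee_rot"])
a=snapshot("top");b=snapshot("scene")
A=cv2.resize(a["pixels"][120:270,200:380],None,fx=2.2,fy=2.2);B=cv2.resize(b["pixels"][60:210,130:310],None,fx=2.2,fy=2.2)
cv2.imwrite("pics/c.png",np.hstack([A,B])[:,:,::-1])
for c,s in(("top",a),("scene",b)): print(c,[(r["score"],r["pixel"]) for r in place_of(c,"cup")[:2]], proj(s,[.503,-.295,.1]))
```

```text
[-0.67737631 -0.47990806  2.15315773  0.49098122  0.34040252 -2.07050898] [ 0.53588697 -0.28755978  0.26309285] [3.06009645 1.16952903 2.54746248]
top [(0.73, [318.4, 207.0])] [325.50767031 202.47715344]
scene [(0.89, [214.0, 162.3])] [209.75221006 139.71175722]
```

View pics/c.png

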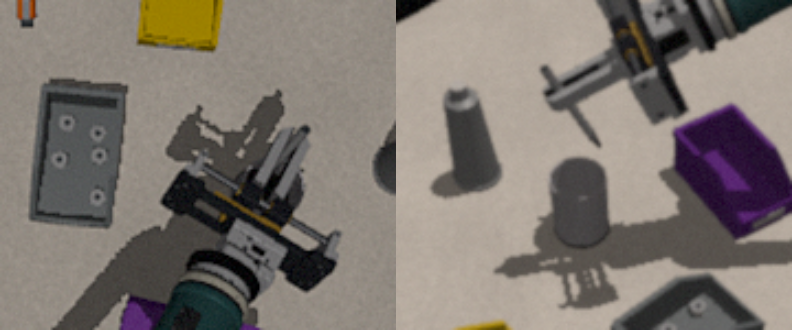

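Emit:
apply_moves(
  commands=[
    [0, 0, 0, 0, 0, 0, 0],
    [0, 0, 0, 0, 0, 0, 0],
    [0, 0, 0, 0, 0, 0, 0],
    [0, 0, 0, 0, 0, 0, 0],
    [0, 0, 0, 0, 0, 0, 0],
  ],
)

```text
time: 7.15
tool_pos: [0.537, -0.2868, 0.2662]
ee_rot: [3.059, 1.172, 2.547]
wrist_force: [0.2, 0.1, -1.1]
width: 0.0101
finger_force: 30.0
```

```bash
cat >> h.py <<'E'
from scipy.spatial.transform import Rotation as Ro
def togo(eul):
    o=get_obs(); print(o["joint_positions"].round(3),o["tool_pos"].round(4),o["ee_rot"].round(3))
    print("turn to go",(Ro.from_euler("xyz",eul)*Ro.from_euler("xyz",o["ee_rot"]).inv()).as_rotvec().round(3))
E
python3 -c "
from h import *
togo([np.pi,1.2217,2.6112])"
```

```text
[-0.674 -0.481  2.149  0.483  0.342 -2.061] [ 0.537  -0.2868  0.2662] [3.059 1.172 2.547]
turn to go [-0.052 -0.026 -0.013]
```

Emit:
apply_moves(
  commands=[
    [-0.02, -0.01, -0.005, -0.003, -0.01, 0, 0],
    [-0.04, -0.02, -0.01, -0.006, -0.018, -0.01, 0],
    [-0.052, -0.026, -0.013, -0.008, -0.023, -0.03, 0],
    [-0.052, -0.026, -0.013, -0.008, -0.023, -0.05, 0],
    [-0.052, -0.026, -0.013, -0.008, -0.023, -0.05, 0],
  ],
)

```text
time: 7.65
tool_pos: [0.5289, -0.3046, 0.2164]
ee_rot: [3.142, 1.207, 2.605]
wrist_force: [-0.1, -0.2, -1.4]
width: 0.0097
finger_force: 30.0
```

```bash
python3 -c "
from h import *
togo([np.pi,1.2217,2.6112])"
```

```text
[-0.707 -0.417  2.24   0.943  0.197 -2.565] [ 0.5289 -0.3046  0.2164] [3.142 1.207 2.605]
turn to go [-0.007 -0.012  0.007]
```

```bash
cat >> h.py <<'E'
def cuptarget(az,tilt,out,gz,C=(.502,-.295)):
    u=np.array([np.cos(az),np.sin(az),0]);k=np.array([0,0,1.]);t=np.radians(tilt)
    z=np.cos(t)*u-np.sin(t)*k; x=-np.sin(t)*u-np.cos(t)*k
    R=Ro.from_matrix(np.c_[x,np.cross(z,x),z]); return np.r_[C,0]+out*u+gz*k+.0188*z,R
E
python3 -c "
from h import *
p,R=cuptarget(-1.0,22,.015,.12); e=R.as_euler('xyz');print(p,e)
togo(e)"
```

```text
[ 0.51952257 -0.32228979  0.1129574 ] [3.14159265 1.18682389 2.14159265]
[-0.707 -0.417  2.24   0.943  0.197 -2.565] [ 0.5289 -0.3046  0.2164] [3.142 1.207 2.605]
turn to go [ 0.014  0.015 -0.463]
```

Wrist is near its limit, so I'll turn the tool azimuth the other way to free joints 5 and 6.

Emit:
apply_moves(
  commands=[
    [0.003, 0.003, -0.1, -0.002, -0.003, 0.02, 0],
    [0.006, 0.006, -0.2, -0.004, -0.007, 0.03, 0],
    [0.01, 0.01, -0.3, -0.006, -0.01, 0.03, 0],
    [0.014, 0.015, -0.4, -0.009, -0.018, 0.03, 0],
    [0.014, 0.015, -0.463, -0.009, -0.018, 0.02, 0],
  ],
)

```text
time: 8.15
tool_pos: [0.5264, -0.3042, 0.2209]
ee_rot: [3.125, 1.13, 2.493]
wrist_force: [-0.3, 0.4, -1.6]
width: 0.0101
finger_force: 30.0
```

```bash
python3 -c "
from h import *
togo(cuptarget(-1.0,22,.015,.12)[1].as_euler('xyz'))"
```

```text
[-0.603 -0.42   2.179 -0.098  0.254 -1.457] [ 0.5264 -0.3042  0.2209] [3.125 1.13  2.493]
turn to go [-0.046 -0.034 -0.367]
```

Moving the right way (q4 fell to -0.1, q6 to -1.46).

Emit:
apply_moves(
  commands=[
    [-0.01, -0.007, -0.08, -0.002, -0.004, 0, 0],
    [-0.02, -0.014, -0.16, -0.004, -0.008, 0, 0],
    [-0.03, -0.02, -0.24, -0.005, -0.012, 0, 0],
    [-0.04, -0.03, -0.32, -0.006, -0.016, 0, 0],
    [-0.046, -0.034, -0.367, -0.007, -0.018, 0, 0],
  ],
)

```text
time: 8.65
tool_pos: [0.5133, -0.3231, 0.2229]
ee_rot: [-3.141, 1.124, 2.231]
wrist_force: [-0.5, -0.1, -1.7]
width: 0.0097
finger_force: 30.0
```

```bash
python3 -c "
from h import *
togo(cuptarget(-1.0,22,.015,.12)[1].as_euler('xyz'))"
```

```text
[-0.399 -0.328  2.11  -1.044  0.537 -0.357] [ 0.5133 -0.3231  0.2229] [-3.141  1.124  2.231]
turn to go [-0.051 -0.036 -0.089]
```

```bash
python3 -c "
from h import *
p,R=cuptarget(-.8,26,.018,.123); print(p)
togo(R.as_euler('xyz'))"
```

```text
[ 0.5263132  -0.32003381  0.11475862]
[-0.399 -0.328  2.11  -1.044  0.537 -0.357] [ 0.5133 -0.3231  0.2229] [-3.141  1.124  2.231]
turn to go [0.005 0.005 0.111]
```

Emit:
apply_moves(
  commands=[
    [0, 0, 0.05, 0.006, 0.001, 0, 0],
    [0.005, 0.005, 0.111, 0.013, 0.003, 0, 0],
    [0.005, 0.005, 0.111, 0.013, 0.003, -0.01, 0],
    [0.005, 0.005, 0.111, 0.013, 0.003, -0.03, 0],
    [0.005, 0.005, 0.111, 0.013, 0.003, -0.05, 0],
  ],
)

```text
time: 9.15
tool_pos: [0.5274, -0.32, 0.176]
ee_rot: [3.131, 1.116, 2.338]
wrist_force: [-0.3, -7.3, 7.9]
width: 0.0101
finger_force: 30.1
```

```bash
python3 -c "
from h import *
R=cuptarget(-.8,26,.018,.123)[1]
togo(R.as_euler('xyz'))
a=snapshot('top');b=snapshot('scene')
A=cv2.resize(a['pixels'][140:260,260:400],None,fx=2.8,fy=2.8);B=cv2.resize(b['pixels'][60:180,150:290],None,fx=2.8,fy=2.8)
cv2.imwrite('pics/d.png',np.hstack([A,B])[:,:,::-1])
"
```

```text
[-0.48  -0.286  2.178 -1.08   0.318 -0.367] [ 0.5274 -0.32    0.176 ] [3.131 1.116 2.338]
turn to go [-0.004  0.002 -0.005]
```

View pics/d.png

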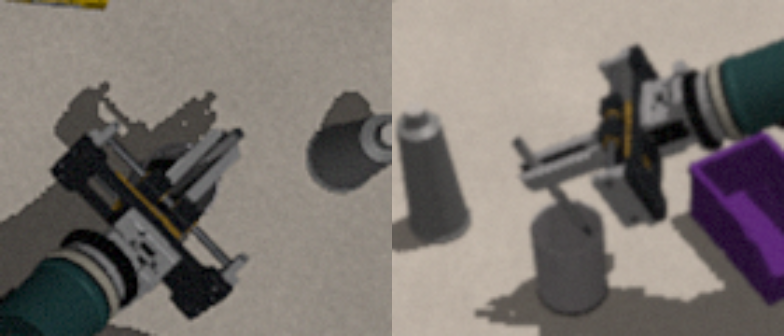

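Emit:
apply_moves(
  commands=[
    [0, 0, 0, 0, 0, 0.01, 0],
    [0, 0, 0, 0, 0, 0.03, 0],
    [0, 0, 0, 0, 0, 0.04, 0],
    [0, 0, 0, 0, 0, 0.04, 0],
    [0, 0, 0, 0, 0, 0.04, 0],
  ],
)

```text
time: 9.75
tool_pos: [0.5269, -0.32, 0.2159]
ee_rot: [-3.14, 1.115, 2.35]
wrist_force: [0.1, 0.8, -1.0]
width: 0.0103
finger_force: 30.0
```

```bash
python3 -c "
from h import *
R=cuptarget(-.65,28,.025,.125)[1]
togo(R.as_euler('xyz'))
for c in('top','scene'):
    s=snapshot(c)
    print(c,[(r['score'],atz(s,r['pixel'],0).round(4)) for r in place_of(c,'cup')[:1]])
b=s; k=5
B=cv2.resize(b['pixels'][60:170,170:290],None,fx=k,fy=k)
for C,col in(((.502,-.295),(255,0,0)),((.508,-.295),(0,255,0))):
  for z in(.1,0):
    pts=np.array([(proj(b,[C[0]+.038*np.cos(a),C[1]+.038*np.sin(a),z])-[170,60])*k for a in np.linspace(0,6.283,40)]).astype(int)
    cv2.polylines(B,[pts],True,col,1)
o=get_obs();Rm=Ro.from_euler('xyz',o['ee_rot']).as_matrix();g=o['tool_pos']-.0188*Rm[:,2]
n=g+.098*Rm[:,0];print('nose',n)
for P in(g,n): cv2.circle(B,tuple(int(v) for v in (proj(b,P)-[170,60])*k),5,(255,255,0),1)
cv2.imwrite('pics/e.png',B[:,:,::-1])
"
```

```text
[-0.48  -0.343  2.13  -0.843  0.38  -0.624] [ 0.5269 -0.32    0.2159] [-3.14   1.115  2.35 ]
turn to go [0.022 0.025 0.143]
top [(0.49, array([ 0.499 , -0.2943,  0.    ]))]
scene [(0.63, array([ 0.5116, -0.2766,  0.    ]))]
nose [ 0.48387955 -0.27664991  0.13347601]
```

View pics/e.png

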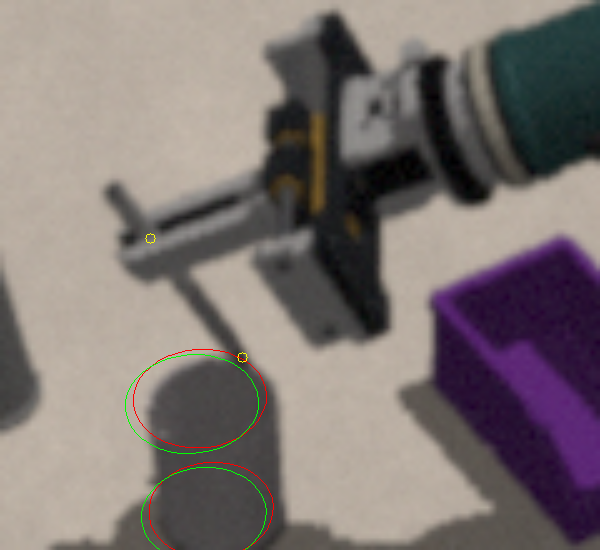

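```bash
python3 -c "
from h import *
s=snapshot('scene');print(atz(s,(213.0,141.9),.1))
C=(.496,-.285)
for az,t,out,gz in((-.65,28,.022,.122),):
    p,R=cuptarget(az,t,out,gz,C); print(p); togo(R.as_euler('xyz')); print('nose',p-.0188*R.as_matrix()[:,2]+.098*R.as_matrix()[:,0])
"
```

```text
[ 0.50206069 -0.28228518  0.1       ]
[ 0.52672837 -0.30835984  0.11317393]
[-0.48  -0.341  2.132 -0.842  0.38  -0.624] [ 0.5263 -0.3196  0.2129] [-3.14   1.111  2.35 ]
turn to go [0.02  0.021 0.143]
nose [ 0.47688745 -0.27047056  0.03547114]
```

Emit:
apply_moves(
  commands=[
    [0.01, 0.01, 0.07, 0.003, 0.003, 0, 0],
    [0.02, 0.021, 0.143, 0.007, 0.007, 0, 0],
    [0.02, 0.021, 0.143, 0.007, 0.007, -0.01, 0],
    [0.02, 0.021, 0.143, 0.007, 0.007, -0.02, 0],
    [0.02, 0.021, 0.143, 0.007, 0.007, -0.03, 0],
  ],
)

```text
time: 10.5
tool_pos: [0.533, -0.3131, 0.183]
ee_rot: [3.139, 1.083, 2.487]
wrist_force: [-0.0, -0.1, -1.5]
width: 0.01
finger_force: 30.0
```

Emit:
apply_moves(
  commands=[
    [0, 0, 0, 0, 0, -0.005, 0],
    [0, 0, 0, 0, 0, -0.01, 0],
    [0, 0, 0, 0, 0, -0.015, 0],
    [0, 0, 0, 0, 0, -0.02, 0],
    [0, 0, 0, 0, 0, -0.02, 0],
  ],
)

```text
time: 11.0
tool_pos: [0.5333, -0.3123, 0.1627]
ee_rot: [3.14, 1.082, 2.49]
wrist_force: [-0.5, 0.6, -0.3]
width: 0.0098
finger_force: 30.0
```

```bash
python3 -c "
from h import *
p,R=cuptarget(-.65,28,.026,.122,(.499,-.287)); print(p); togo(R.as_euler('xyz'))
o=get_obs();Rm=Ro.from_euler('xyz',o['ee_rot']).as_matrix();print('nose',o['tool_pos']-.0188*Rm[:,2]+.098*Rm[:,0],o['wrist_force'])
"
```

```text
[ 0.5329127  -0.31278059  0.11317393]
[-0.593 -0.304  2.197 -0.291  0.175 -1.256] [ 0.5333 -0.3123  0.1627] [3.14  1.082 2.49 ]
turn to go [-0.001  0.     0.   ]
nose [ 0.48353382 -0.27434733  0.08505187] [-0.46119206  0.58640462 -0.28577044]
```

```bash
python3 -c "
from h import *
p,R=cuptarget(-.72,33,.031,.124,(.499,-.287)); print(p); togo(R.as_euler('xyz'));print('nose',p-.0188*R.as_matrix()[:,2]+.098*R.as_matrix()[:,0])
"
```

```text
[ 0.5341597  -0.31783745  0.11376079]
[-0.593 -0.304  2.197 -0.291  0.175 -1.256] [ 0.5333 -0.3123  0.1627] [3.14  1.082 2.49 ]
turn to go [ 0.054  0.068 -0.07 ]
nose [ 0.48217863 -0.27224651  0.04181028]
```

Emit:
apply_moves(
  commands=[
    [0.015, 0.018, -0.02, 0, -0.001, -0.006, 0],
    [0.03, 0.036, -0.04, 0, -0.003, -0.014, 0],
    [0.042, 0.054, -0.056, 0, -0.004, -0.022, 0],
    [0.054, 0.068, -0.07, 0.001, -0.0055, -0.03, 0],
    [0.054, 0.068, -0.07, 0.001, -0.0055, -0.03, 0],
  ],
)

```text
time: 11.5
tool_pos: [0.5351, -0.318, 0.1339]
ee_rot: [-3.141, 0.997, 2.422]
wrist_force: [-0.5, 0.2, -0.8]
width: 0.0102
finger_force: 30.0
```

Emit:
apply_moves(
  commands=[
    [0, 0, 0, 0, 0, -0.005, 0],
    [0, 0, 0, 0, 0, -0.01, 0],
    [0, 0, 0, 0, 0, -0.015, 0],
    [0, 0, 0, 0, 0, -0.018, 0],
    [0, 0, 0, 0, 0, -0.018, 0],
  ],
)

```text
time: 12.0
tool_pos: [0.5342, -0.3181, 0.1153]
ee_rot: [-3.141, 0.996, 2.421]
wrist_force: [-0.6, -1.0, -0.1]
width: 0.0099
finger_force: 30.0
```

```bash
python3 -c "
from h import *
p,R=cuptarget(-.72,33,.031,.124,(.499,-.287)); print(p); togo(R.as_euler('xyz'))
o=get_obs();Rm=Ro.from_euler('xyz',o['ee_rot']).as_matrix();print('nose',o['tool_pos']-.0188*Rm[:,2]+.098*Rm[:,0],o['wrist_force'])
"
```

```text
[ 0.5341597  -0.31783745  0.11376079]
[-0.546 -0.201  2.17  -0.68   0.235 -0.808] [ 0.5342 -0.3181  0.1153] [-3.141  0.996  2.421]
turn to go [0.001 0.001 0.001]
nose [ 0.4822606  -0.27251738  0.04327556] [-0.55142333 -0.95948955 -0.09321744]
```

Emit:
apply_moves(
  commands=[
    [0, 0, 0, 0, 0, 0, 20],
    [0, 0, 0, 0, 0, 0, 30],
    [0, 0, 0, 0, 0, 0, 30],
    [0, 0, 0, 0, 0, 0, 30],
    [0, 0, 0, 0, 0, 0, 30],
  ],
)

```text
time: 12.5
tool_pos: [0.5347, -0.3182, 0.1164]
ee_rot: [3.141, 0.997, 2.421]
wrist_force: [0.5, -0.6, 0.5]
width: 0.0282
finger_force: 0.0
```

Emit:
apply_moves(
  commands=[
    [0, 0, 0, -0.006, 0.0055, 0.0055, 35],
    [0, 0, 0, -0.019, 0.0166, 0.017, 35],
    [0, 0, 0, -0.038, 0.033, 0.034, 35],
    [0, 0, 0, -0.057, 0.05, 0.05, 35],
    [0, 0, 0, -0.076, 0.066, 0.07, 35],
  ],
)

```text
time: 13.0
tool_pos: [0.4574, -0.2514, 0.1855]
ee_rot: [-3.141, 0.995, 2.421]
wrist_force: [0.2, -0.1, 0.2]
width: 0.0327
finger_force: 0.0
```

```bash
python3 -c "
from h import *
togo([np.pi,0,1.5])
a=snapshot('top');b=snapshot('scene')
A=cv2.resize(a['pixels'][140:260,200:360],None,fx=2.5,fy=2.5);B=cv2.resize(b['pixels'][80:200,150:310],None,fx=2.5,fy=2.5)
cv2.imwrite('pics/f.png',np.hstack([A,B])[:,:,::-1])
"
```

```text
[-0.472 -0.594  2.261 -0.418  0.532 -1.068] [ 0.4574 -0.2514  0.1855] [-3.141  0.995  2.421]
turn to go [ 0.951  0.391 -0.842]
```

View pics/f.png

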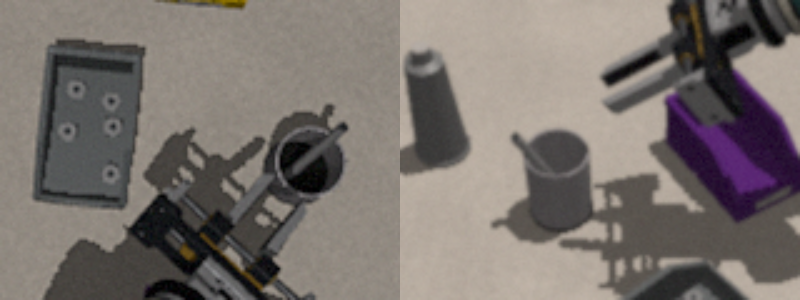

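The picture shows the punch standing in the cup, leaning on its rim (right in the top view at (310,150)). The tote is undisturbed, with its five bobbins near (75-112, 88-174).

Run:
```python
from h import *
from scipy.optimize import least_squares
np.set_printoptions(precision=4,suppress=True)
T=[(.086,.051,.075),(.086,-.051,.075),(-.08,.051,.032),(-.08,-.051,.032)]
obs={"top":[(218.8,158.8),(257.2,160.8),(214,220),(250.8,222.8)],"scene":[(253.8,231.9),(228.8,208.6),(297.1,208.1),(272.6,184.8)]}
S={c:snapshot(c) for c in obs}
def W(v,q): c,s=np.cos(v[2]),np.sin(v[2]); return [v[0]+c*q[0]-s*q[1],v[1]+s*q[0]+c*q[1],q[2]]
def res(v,cs): return np.concatenate([proj(S[c],W(v,q))-o for c in cs for q,o in zip(T,obs[c])])
for cs in(["top"],["scene"],["top","scene"]):
    r=least_squares(res,[.535,-.05,-.07],args=(cs,)); v=r.x; print(cs,v,np.degrees(v[2]),r.fun)
print("lip",W(v,(.081,0,.075)),"corner",W(v,(-.08,.051,0)))
togo([np.pi,0,np.pi/2+v[2]])
```

```text
['top'] [ 0.5311 -0.0536 -0.0576] -3.299297017048195 [ 0.3797 -0.6243 -0.8549  0.5423  0.293  -0.1118  0.1876  0.2011]
['scene'] [ 0.5344 -0.0458 -0.0696] -3.987395056172056 [-0.2891  1.9118 -1.2534 -0.6126  1.2749 -1.2137  0.3846 -0.5372]
['top', 'scene'] [ 0.5323 -0.0501 -0.0623] -3.569048009978166 [-0.7554 -1.1808 -2.0095  0.157  -1.1083 -0.694  -1.2329 -0.2088 -0.6297
  0.4259 -1.7408 -1.8236  0.5546 -2.7867 -0.435  -1.8584]
lip [np.float64(0.6131782934332479), np.float64(-0.05511795129470233), 0.075] corner [np.float64(0.45566537190467965), np.float64(0.0058056036863973065), 0]
[-0.473 -0.591  2.259 -0.421  0.527 -1.066] [ 0.4589 -0.2522  0.1871] [3.14  0.999 2.42 ]
turn to go [ 0.953  0.397 -0.833]
```

Emit:
apply_moves(
  commands=[
    [0.095, 0.04, -0.083, 0.01, 0.02, 0.03, 40],
    [0.191, 0.079, -0.167, 0.025, 0.04, 0.05, 40],
    [0.286, 0.119, -0.25, 0.04, 0.06, 0.06, 40],
    [0.381, 0.159, -0.333, 0.055, 0.08, 0.06, 40],
    [0.477, 0.199, -0.417, 0.075, 0.1, 0.06, 40],
  ],
)

```text
time: 13.7
tool_pos: [0.5353, -0.1512, 0.2447]
ee_rot: [3.01, 0.488, 1.899]
wrist_force: [0.4, -1.1, 0.2]
width: 0.0375
finger_force: 0.0
```

Emit:
apply_moves(
  commands=[
    [0.095, 0.04, -0.083, 0.016, 0.02, -0.005, 40],
    [0.191, 0.079, -0.167, 0.032, 0.04, -0.015, 40],
    [0.286, 0.119, -0.25, 0.048, 0.06, -0.03, 40],
    [0.381, 0.159, -0.333, 0.064, 0.08, -0.05, 40],
    [0.477, 0.199, -0.417, 0.082, 0.097, -0.07, 40],
  ],
)

```text
time: 14.2
tool_pos: [0.6174, -0.0547, 0.1726]
ee_rot: [-3.135, -0.007, 1.504]
wrist_force: [-0.2, -0.0, 0.2]
width: 0.0372
finger_force: 0.0
```

Run:
```python
from h import *
togo([np.pi,0,np.pi/2-.062])
for c in("top","scene"):
    s=snapshot(c)
    for q,z in(("tote_lip",.075),("tote_corner",.004)):
        print(c,q,[(round(r["score"],2),atz(s,r["pixel"],z).round(3)) for r in place_of(c,q)[:3]])
```

```text
[-0.184  0.256  1.242  0.006  1.651 -0.117] [ 0.6174 -0.0547  0.1726] [-3.135 -0.007  1.504]
turn to go [-0.008 -0.006  0.004]
top tote_lip [(0.94, array([ 0.27 , -0.271,  0.075])), (0.83, array([ 0.852, -0.18 ,  0.075]))]
top tote_corner [(0.82, array([ 0.692, -0.127,  0.004])), (0.7, array([ 0.534, -0.048,  0.004])), (0.68, array([ 0.359, -0.135,  0.004]))]
scene tote_lip [(0.76, array([ 0.84 , -0.186,  0.075])), (0.73, array([ 0.62 , -0.046,  0.075])), (0.67, array([ 0.275, -0.261,  0.075]))]
scene tote_corner [(0.84, array([ 0.705, -0.131,  0.004])), (0.57, array([ 0.362, -0.123,  0.004])), (0.55, array([ 0.459, -0.   ,  0.004]))]
```

Emit:
apply_moves(
  commands=[
    [-0.008, -0.006, 0.004, 0, -0.001, -0.025, 40],
    [-0.008, -0.006, 0.004, 0, -0.001, -0.06, 40],
    [-0.008, -0.006, 0.004, 0, -0.001, -0.09, 40],
    [-0.008, -0.006, 0.004, 0, -0.001, -0.115, 40],
    [-0.008, -0.006, 0.004, 0, -0.001, -0.124, 40],
  ],
)

```text
time: 15.0
tool_pos: [0.6137, -0.0558, 0.0509]
ee_rot: [3.139, 0.004, 1.513]
wrist_force: [0.2, -0.4, -0.1]
width: 0.0372
finger_force: 0.0
```

Emit:
apply_moves(
  commands=[
    [0, 0, 0, 0, 0, 0, 30],
    [0, 0, 0, 0, 0, 0, 22],
    [0, 0, 0, 0, 0, 0, 16],
    [0, 0, 0, 0, 0, 0, 10],
    [0, 0, 0, 0, 0, 0, 0],
  ],
)

```text
time: 15.5
tool_pos: [0.6163, -0.0563, 0.0539]
ee_rot: [3.135, 0.004, 1.512]
wrist_force: [-1.0, 1.0, 4.9]
width: 0.0094
finger_force: 30.0
```

Emit:
apply_moves(
  commands=[
    [0, 0, 0, 0, 0, 0, 0],
    [0, 0, 0, 0, 0, 0, 0],
    [0, 0, 0, 0, 0, 0, 0],
    [0, 0, 0, 0, 0, 0, 0],
    [0, 0, 0, 0, 0, 0, 0],
  ],
)

```text
time: 16.0
tool_pos: [0.6163, -0.0562, 0.0539]
ee_rot: [3.135, 0.004, 1.512]
wrist_force: [-0.4, 1.0, 5.9]
width: 0.0099
finger_force: 30.0
```

Run:
```python
from h import *
togo([np.pi,0,np.pi/2-.062])
for c in("top","scene"):
    s=snapshot(c)
    for r in masks_of(c,"tote")[:3]: print(c,round(r["score"],2),np.round(r["extent"],1))
```

```text
[-0.181  0.306  1.419 -0.003  1.409 -0.122] [ 0.6163 -0.0562  0.0539] [3.135 0.004 1.512]
turn to go [ 0.004  0.007 -0.003]
top 0.79 [214.8 155.9 253.3 225.1]
top 0.65 [262.3  77.2 304.8 144.3]
top 0.65 [249.2 257.2 323.3 307.2]
scene 0.96 [125.8 202.8 203.  269.6]
scene 0.73 [260.3 106.9 315.8 166.9]
scene 0.65 [225.8 188.7 300.7 247.4]
```

```bash
cat > tip.py <<'E'
from h import *
yaw=-.06; P=np.array([.4586,.0057,0]); 
def w(dfront=1,dleft=1):
    d=np.array([-dfront,dleft,0])/np.hypot(dfront,dleft); return Ro.from_euler("z",yaw).apply(np.cross([0,0,1],d))
def path(angs,base,r,ax):
    r0=Ro.from_rotvec(ax*np.radians(base)).apply(r)
    for a in angs:
        print(a,(ax*np.radians(a-base)).round(3),(Ro.from_rotvec(ax*np.radians(a)).apply(r)-r0).round(4))
E
python3 - <<'E'
from tip import *
o=get_obs(); r=o["tool_pos"]-P; print(o["wrist_force"],r)
ax=w(); print(ax)
path([2,4,6,8,10],0,r,ax); path([12,14,16,18,20],10,r,ax); path([22,24,26,28,30],20,r,ax); path([31,32,33,34,35],30,r,ax)
E
```

```text
[-1.1732277   0.4856094   5.60515456] [ 0.15765921 -0.06196482  0.05388144]
[-0.74823533 -0.66343342  0.        ]
2 [-0.026 -0.023  0.   ] [-0.0013  0.0015  0.0052]
4 [-0.052 -0.046  0.   ] [-0.0027  0.0031  0.0104]
6 [-0.078 -0.069  0.   ] [-0.0043  0.0048  0.0155]
8 [-0.104 -0.093  0.   ] [-0.0059  0.0067  0.0205]
10 [-0.131 -0.116  0.   ] [-0.0077  0.0087  0.0254]
12 [-0.026 -0.023  0.   ] [-0.0019  0.0021  0.0048]
14 [-0.052 -0.046  0.   ] [-0.0039  0.0044  0.0095]
16 [-0.078 -0.069  0.   ] [-0.006   0.0068  0.0141]
18 [-0.104 -0.093  0.   ] [-0.0082  0.0093  0.0186]
20 [-0.131 -0.116  0.   ] [-0.0105  0.0119  0.023 ]
22 [-0.026 -0.023  0.   ] [-0.0024  0.0027  0.0042]
24 [-0.052 -0.046  0.   ] [-0.0049  0.0056  0.0084]
26 [-0.078 -0.069  0.   ] [-0.0075  0.0085  0.0123]
28 [-0.104 -0.093  0.   ] [-0.0102  0.0115  0.0162]
30 [-0.131 -0.116  0.   ] [-0.013   0.0147  0.0199]
31 [-0.013 -0.012  0.   ] [-0.0014  0.0016  0.0018]
32 [-0.026 -0.023  0.   ] [-0.0029  0.0032  0.0035]
33 [-0.039 -0.035  0.   ] [-0.0043  0.0049  0.0053]
34 [-0.052 -0.046  0.   ] [-0.0058  0.0066  0.0069]
35 [-0.065 -0.058  0.   ] [-0.0073  0.0083  0.0086]
```

Emit:
apply_moves(
  commands=[
    [-0.026, -0.023, 0, -0.001, 0.0015, 0.006, 0],
    [-0.052, -0.046, 0, -0.003, 0.003, 0.0115, 0],
    [-0.078, -0.069, 0, -0.004, 0.005, 0.017, 0],
    [-0.104, -0.093, 0, -0.006, 0.007, 0.0225, 0],
    [-0.131, -0.116, 0, -0.008, 0.009, 0.0275, 0],
  ],
)

```text
time: 16.7
tool_pos: [0.6068, -0.0466, 0.0795]
ee_rot: [3.011, 0.129, 1.504]
wrist_force: [0.5, -0.1, -3.5]
width: 0.0096
finger_force: 30.0
```

Emit:
apply_moves(
  commands=[
    [-0.026, -0.023, 0, -0.002, 0.002, 0.005, 0],
    [-0.052, -0.046, 0, -0.004, 0.0045, 0.0095, 0],
    [-0.078, -0.069, 0, -0.006, 0.007, 0.014, 0],
    [-0.104, -0.093, 0, -0.008, 0.0095, 0.0185, 0],
    [-0.131, -0.116, 0, -0.0105, 0.012, 0.023, 0],
  ],
)

```text
time: 17.2
tool_pos: [0.5965, -0.0347, 0.1025]
ee_rot: [2.883, 0.251, 1.48]
wrist_force: [0.1, 1.0, -3.1]
width: 0.01
finger_force: 30.0
```

Emit:
apply_moves(
  commands=[
    [-0.026, -0.023, 0, -0.0025, 0.0025, 0.004, 0],
    [-0.052, -0.046, 0, -0.005, 0.0055, 0.0085, 0],
    [-0.078, -0.069, 0, -0.0075, 0.0085, 0.0125, 0],
    [-0.104, -0.093, 0, -0.01, 0.0115, 0.016, 0],
    [-0.131, -0.116, 0, -0.013, 0.0145, 0.02, 0],
  ],
)

```text
time: 17.7
tool_pos: [0.5834, -0.0201, 0.1223]
ee_rot: [2.747, 0.367, 1.438]
wrist_force: [0.7, 0.1, -3.8]
width: 0.0096
finger_force: 30.0
```

```bash
cat >> h.py <<'E'
def both(n,cs=("top","scene")):
    # predicted corner from tool pose is not assumed: just pictures and networks
    a=snapshot("top");b=snapshot("scene")
    A=cv2.resize(a["pixels"][145:240,190:285],None,fx=4,fy=4,interpolation=cv2.INTER_CUBIC);B=cv2.resize(b["pixels"][160:255,225:320],None,fx=4,fy=4,interpolation=cv2.INTER_CUBIC)
    cv2.imwrite("pics/"+n,np.hstack([A,B])[:,:,::-1])
    for c,s in(("top",a),("scene",b)):
        for q in("bobbin1_center","tote_corner"):
            print(c,q,[(round(r["score"],2),np.round(r["pixel"]).tolist()) for r in place_of(c,q)[:6]])
E
python3 - <<'E'
from h import *
o=get_obs();print(o["wrist_force"],o["tool_pos"],o["ee_rot"],o["joint_positions"])
both("g.png")
E
```

```text
[ 0.68604031  0.07525874 -3.80418487] [ 0.58337478 -0.02010016  0.12230443] [2.74674617 0.36732846 1.43817252] [ 0.11971046 -0.00632301  1.73331158 -0.47751607  1.13712367  0.3206864 ]
top bobbin1_center [(0.49, [229.0, 216.0])]
top tote_corner [(0.86, [262.0, 142.0]), (0.7, [217.0, 222.0]), (0.58, [261.0, 258.0])]
scene bobbin1_center []
scene tote_corner [(0.93, [283.0, 168.0]), (0.73, [200.0, 235.0]), (0.28, [166.0, 136.0]), (0.21, [210.0, 297.0])]
```

View pics/g.png

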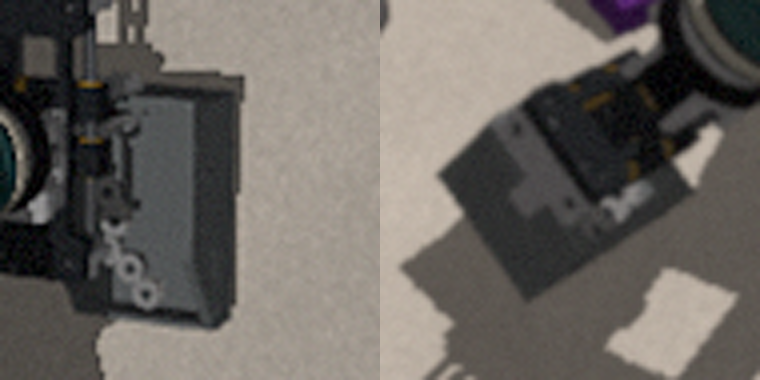

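Bobbins are sliding left and front: top crop shows three at about (110,232), (130,265) and (145,293), with the corner near (108,308). They aren't gathered yet, and the wrist carries the full weight, so I'll tilt more and lower the pivot onto the bench.

Emit:
apply_moves(
  commands=[
    [-0.021, -0.0185, 0, -0.002, 0.0025, 0.0015, 0],
    [-0.042, -0.037, 0, -0.0045, 0.005, 0.004, 0],
    [-0.063, -0.0555, 0, -0.007, 0.008, 0.006, 0],
    [-0.084, -0.074, 0, -0.0095, 0.0105, 0.0085, 0],
    [-0.105, -0.0925, 0, -0.012, 0.0135, 0.0105, 0],
  ],
)

```text
time: 18.5
tool_pos: [0.5729, -0.0076, 0.134]
ee_rot: [2.628, 0.456, 1.39]
wrist_force: [-0.6, -0.6, -1.6]
width: 0.0097
finger_force: 30.0
```

Emit:
apply_moves(
  commands=[
    [0, 0, 0, 0, 0, -0.001, 0],
    [0, 0, 0, 0, 0, -0.002, 0],
    [0, 0, 0, 0, 0, -0.002, 0],
    [0, 0, 0, 0, 0, -0.002, 0],
    [0, 0, 0, 0, 0, -0.002, 0],
  ],
)

```text
time: 19.0
tool_pos: [0.5729, -0.0074, 0.132]
ee_rot: [2.629, 0.456, 1.391]
wrist_force: [0.9, 1.9, 2.4]
width: 0.01
finger_force: 30.0
```

```bash
cat > tf.py <<'E'
# tote pose follows from the tool pose by the fixed grasp; bobbin pixels -> tote frame on the bobbin plane
from tip import *
R0=Ro.from_euler("xyz",[3.135,.004,1.512]); p0=np.array([.6163,-.0562,.0539])
Rt0=Ro.from_euler("z",yaw); o0=P-Rt0.apply([-.08,.051,0])
def tote():
    o=get_obs(); D=Ro.from_euler("xyz",o["ee_rot"])*R0.inv()
    return D*Rt0, o["tool_pos"]+D.apply(o0-p0)
def on_floor(s,px,h=.0145):
    Rt,ot=tote(); f,cx,cy,R,t=cam(s); c=-R.T@t; d=R.T@np.array([(px[0]-cx)/f,(px[1]-cy)/f,1])
    c2=Rt.inv().apply(c-ot); d2=Rt.inv().apply(d); return c2+d2*(h-c2[2])/d2[2]
E
python3 - <<'E'
from tf import *
np.set_printoptions(precision=3,suppress=True)
Rt,ot=tote(); print("pivot",Rt.apply([-.08,.051,0])+ot,"down(tote)",Rt.inv().apply([0,0,-1]),get_obs()["wrist_force"])
s=snapshot("top");g=cv2.cvtColor(s["pixels"],cv2.COLOR_RGB2GRAY)
print("corner px",proj(s,Rt.apply([-.076,.047,.004])+ot))
for c in("top","scene"):
    s=snapshot(c)
    for q in("bobbin1_center",):
        for r in place_of(c,q): print(c,round(r["score"],2),r["pixel"],on_floor(s,r["pixel"]))
        for r in masks_of(c,q): 
            v,u=np.nonzero(r["mask"]); print(c,"mask",round(r["score"],2),len(u),np.round(r["extent"]),on_floor(s,[u.mean(),v.mean()]))
E
```

```text
pivot [ 0.459  0.006 -0.004] down(tote) [-0.436  0.436 -0.787] [0.918 1.939 2.432]
corner px [214.059 218.691]
top 0.61 [225.9, 220.7] [-0.071  0.002  0.014]
top 0.58 [213.7, 171.8] [0.066 0.035 0.014]
top mask 0.65 410 [207.  82. 216. 129.] [0.24  0.035 0.014]
top mask 0.61 40 [220. 218. 229. 223.] [-0.066  0.002  0.014]
```

Emit:
apply_moves(
  commands=[
    [-0.03, 0, 0, 0, 0, 0, 0],
    [-0.03, 0, 0, 0, 0, 0, 0],
    [0, 0, 0, 0, 0, 0, 0],
    [0, 0, 0, 0, 0, 0, 0],
    [0, 0, 0, 0, 0, 0, 0],
  ],
)

```text
time: 19.85
tool_pos: [0.5721, -0.0072, 0.1311]
ee_rot: [2.63, 0.455, 1.391]
wrist_force: [0.6, 0.9, 2.8]
width: 0.0096
finger_force: 30.0
```

Run:
```python
from tf import *
np.set_printoptions(precision=3,suppress=True)
Rt,ot=tote(); print(get_obs()["wrist_force"],"down",Rt.inv().apply([0,0,-1]))
ims=[];m=2.4 # px per mm; picture: row = +x at top, col left = +y
for c in("top","scene"):
    s=snapshot(c); src=[];dst=[]
    for x,y in((.08,.05),(.08,-.05),(-.09,-.05),(-.09,.05)):
        src.append(proj(s,Rt.apply([x,y,.0145])+ot)); dst.append([(.065-y)*1000*m,(.09-x)*1000*m])
    H=cv2.getPerspectiveTransform(np.float32(src),np.float32(dst))
    im=cv2.warpPerspective(s["pixels"],H,(int(130*m),int(190*m)),flags=cv2.INTER_CUBIC)
    im=np.clip(im.astype(float)*1.7,0,255).astype(np.uint8)
    a=lambda x,y:(int((.065-y)*1000*m),int((.09-x)*1000*m))
    cv2.rectangle(im,a(.076,.047),a(-.076,-.047),(255,0,0),1); ims.append(im)
cv2.imwrite("pics/h.png",np.hstack(ims)[:,:,::-1])
```

```text
[0.595 0.876 2.781] down [-0.435  0.436 -0.788]
```

View pics/h.png

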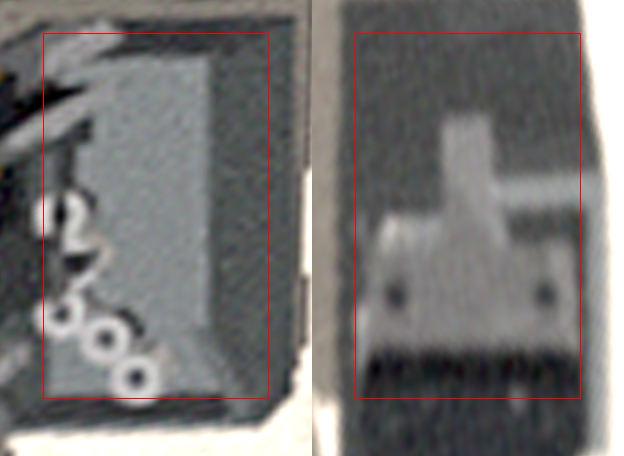

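The rectified view shows the bobbins arched across the corner, at (137,377), (105,338), (62,312), (80,260) and (62,212), with the corner at (43,398) empty. I'll rock towards the left with less front tilt to break the arch, then return.

```bash
cat >> tf.py <<'E'
rr=p0-P
def Q(f,l): h=np.hypot(f,l); return Ro.from_rotvec(w(f,l)*np.arcsin(h))
def fl(seq,base):
    B=Q(*base)
    for q in seq:
        q=Q(*q); print((q*B.inv()).as_rotvec().round(3).tolist(),(q.apply(rr)-B.apply(rr)).round(4).tolist())
lin=lambda a,b,n=5:[tuple(np.array(a)+(np.array(b)-a)*i/n) for i in range(1,n+1)]
E
python3 - <<'E'
from tf import *
print(get_obs()["joint_positions"])
A=(.435,.436);B=(.14,.5)
fl(lin(A,B),A);print();fl(lin(B,A),B)
E
```

```text
[ 0.22530215 -0.04325626  1.80875044 -0.65468887  1.11023569  0.50330696]
[-0.003, 0.064, -0.017] [0.0082, -0.0016, -0.0076]
[-0.008, 0.127, -0.035] [0.0158, -0.0032, -0.0155]
[-0.014, 0.189, -0.052] [0.0226, -0.0048, -0.0236]
[-0.021, 0.249, -0.069] [0.0288, -0.0065, -0.032]
[-0.029, 0.309, -0.086] [0.0344, -0.0081, -0.0406]

[0.008, -0.06, 0.017] [-0.0056, 0.0017, 0.0086]
[0.015, -0.121, 0.034] [-0.0118, 0.0033, 0.017]
[0.021, -0.182, 0.051] [-0.0186, 0.0049, 0.0251]
[0.025, -0.245, 0.068] [-0.0262, 0.0065, 0.033]
[0.029, -0.309, 0.086] [-0.0344, 0.0081, 0.0406]
```

Emit:
apply_moves(
  commands=[
    [-0.003, 0.064, -0.017, 0.008, -0.0015, -0.0075, 0],
    [-0.008, 0.127, -0.035, 0.016, -0.003, -0.0155, 0],
    [-0.014, 0.189, -0.052, 0.0225, -0.005, -0.0235, 0],
    [-0.021, 0.249, -0.069, 0.029, -0.0065, -0.032, 0],
    [-0.029, 0.309, -0.086, 0.0345, -0.008, -0.0405, 0],
  ],
)

```text
time: 20.45
tool_pos: [0.6045, -0.0152, 0.0883]
ee_rot: [2.983, 0.53, 1.471]
wrist_force: [-1.3, -0.2, 0.7]
width: 0.0102
finger_force: 30.1
```

```bash
cat > see.py <<'E'
from tf import *
def ascii(c="top",step=3):
    s=snapshot(c);Rt,ot=tote(); src=[];dst=[];m=1.6
    for x,y in((.08,.05),(.08,-.05),(-.09,-.05),(-.09,.05)):
        src.append(proj(s,Rt.apply([x,y,.0145])+ot)); dst.append([(.055-y)*1000*m,(.09-x)*1000*m])
    H=cv2.getPerspectiveTransform(np.float32(src),np.float32(dst))
    g=cv2.cvtColor(cv2.warpPerspective(s["pixels"],H,(int(110*m),int(180*m)),flags=cv2.INTER_CUBIC),cv2.COLOR_RGB2GRAY)
    ring=np.zeros((37,37),np.uint8)+105; cv2.circle(ring,(18,18),16,175,-1); cv2.circle(ring,(18,18),5,60,-1)
    M=cv2.matchTemplate(cv2.GaussianBlur(g,(5,5),0),cv2.GaussianBlur(ring,(5,5),0),cv2.TM_CCOEFF_NORMED)
    out=[]
    for _ in range(8):
        _,v,_,p=cv2.minMaxLoc(M)
        if v<.35: break
        X=.09-(p[1]+18)/1000/m; Y=.055-(p[0]+18)/1000/m
        out.append((round(v,2),round(X*1000),round(Y*1000))); cv2.circle(M,p,14,-1,-1)
    print(c,"bobbins (score,x,y mm in tote):",out)
    return g
E
python3 - <<'E'
from see import *
np.set_printoptions(precision=3,suppress=True)
o=get_obs();Rt,ot=tote();print(o["wrist_force"],Rt.inv().apply([0,0,-1]),o["joint_positions"],Rt.apply([-.08,.051,0])+ot)
g=ascii()
print("brightness 5 mm grid, rows x 10..-85, cols y 50..-50")
for x in range(20,-90,-5): print(x," ".join("%3d"%g[int((90-x)*1.6)-2:int((90-x)*1.6)+3,int((55-y)*1.6)-2:int((55-y)*1.6)+3].mean() for y in range(50,-51,-5)))
E
```

```text
[-1.321 -0.191  0.675] [-0.131  0.502 -0.855] [ 0.186  0.266  1.506 -0.561  1.389  0.353] [ 0.455  0.006 -0.005]
top bobbins (score,x,y mm in tote): [(0.87, 0, 39), (0.75, -41, 39), (0.75, -21, 34), (0.71, -69, 7), (0.71, -52, 20), (0.47, -37, -43), (0.41, -59, -2), (0.4, -62, -23)]
brightness 5 mm grid, rows x 10..-85, cols y 50..-50
20  56  63  86  85  85  85  84  87  85  85  85  84  84  90  65  51  54  52  54  57  53
15  51  63  80  81  87  87  86  83  86  88  87  86  88  89  71  54  52  55  56  56  54
10  51  88  95  86  68  87  85  86  87  84  84  86  86  88  71  51  57  55  55  55  56
5  79 123 112 127  85  77  90  84  85  88  84  84  84  88  69  52  53  53  55  56  53
0  95 111  44  99 108  56  89  84  87  84  87  84  87  85  71  53  60  54  53  56  57
-5  82 122 110 122  86  62  88  86  88  83  89  86  87  87  70  48  55  56  57  55  53
-10  49  75 114 115  72  69  86  83  89  86  85  87  85  88  74  50  56  55  54  57  53
-15  49  73 117 118 123  89  90  89  84  83  87  86  85  86  70  53  55  53  54  57  57
-20  50  96 112  47  95 119  93  86  86  88  86  86  84  89  74  51
[... 464 characters left out ...]
  49  85 120 110 115 107  65 110  90  72  90  86  85  89  86  82  71  48  54  56  55
-55  54  60  86  83 109 114  82 117  85  76  82  82  87  85  89  86  77  56  52  54  52
-60  53  62  86  84  92 113 121 123 102 104  77  88  87  85  83  84  85  68  59  56  55
-65  53  60  85  87  84  82  89 120 110 100 120 104  91  86  86  87  81  80  58  57  55
-70  53  64  91  89  87  85  85 128  79  67 117 111  93  86  85  83  82  82  63  53  53
-75  52  49  46  65  37  36  35  98 119 114 112  60  38  38  32  34  36  78  75  57  52
-80  53  50  51  54  59  57  62  54  52  55  55  60  61  62  67  67  62  78  75  56  62
-85  84 136 120 105 108 110 108 110 114 107 114 105 102 112 113 119 130 152 151 155 161
```

Run:
```python
from tf import *
B=(.14,.5);C=(.46,.04);M=(.3,.27);A=(.45,.45);N=(.46,.25)
fl(lin(B,M),B);print();fl(lin(M,C),M);print();fl(lin(C,N),C);print();fl(lin(N,A),N)
```

```text
[0.049, -0.033, 0.012] [-0.003, -0.003, 0.0038]
[0.097, -0.067, 0.024] [-0.006, -0.006, 0.0074]
[0.143, -0.1, 0.036] [-0.0091, -0.0092, 0.0108]
[0.189, -0.134, 0.048] [-0.0124, -0.0125, 0.014]
[0.234, -0.168, 0.06] [-0.0157, -0.0158, 0.017]

[0.044, -0.034, 0.012] [-0.0035, -0.0035, 0.0028]
[0.088, -0.07, 0.023] [-0.007, -0.007, 0.0055]
[0.131, -0.105, 0.035] [-0.0107, -0.0107, 0.0079]
[0.175, -0.142, 0.047] [-0.0146, -0.0146, 0.0102]
[0.218, -0.18, 0.059] [-0.0186, -0.0185, 0.0122]

[-0.042, 0.002, -0.01] [-0.0003, 0.0041, 0.002]
[-0.084, 0.003, -0.021] [-0.0007, 0.0083, 0.004]
[-0.127, 0.004, -0.031] [-0.001, 0.0126, 0.0058]
[-0.17, 0.004, -0.041] [-0.0014, 0.017, 0.0075]
[-0.213, 0.004, -0.052] [-0.0018, 0.0216, 0.0091]

[-0.042, 0.002, -0.01] [-0.0001, 0.0044, 0.0011]
[-0.084, 0.003, -0.021] [-0.0002, 0.009, 0.0022]
[-0.127, 0.003, -0.031] [-0.0004, 0.0137, 0.0031]
[-0.171, 0.003, -0.042] [-0.0006, 0.0185, 0.0039]
[-0.216, 0.003, -0.052] [-0.0008, 0.0235, 0.0045]
```

Emit:
apply_moves(
  commands=[
    [0.049, -0.033, 0.012, -0.003, -0.003, 0.004, 0],
    [0.097, -0.067, 0.024, -0.006, -0.006, 0.0075, 0],
    [0.143, -0.1, 0.036, -0.009, -0.009, 0.011, 0],
    [0.189, -0.134, 0.048, -0.0125, -0.0125, 0.014, 0],
    [0.234, -0.168, 0.06, -0.0155, -0.016, 0.017, 0],
  ],
)

```text
time: 21.0
tool_pos: [0.589, -0.031, 0.1061]
ee_rot: [2.821, 0.276, 1.468]
wrist_force: [-0.3, 0.1, -1.0]
width: 0.0094
finger_force: 29.9
```

Emit:
apply_moves(
  commands=[
    [0.044, -0.034, 0.012, -0.0035, -0.0035, 0.003, 0],
    [0.088, -0.07, 0.023, -0.007, -0.007, 0.0055, 0],
    [0.131, -0.105, 0.035, -0.0105, -0.0105, 0.008, 0],
    [0.175, -0.142, 0.047, -0.0145, -0.0145, 0.01, 0],
    [0.218, -0.18, 0.059, -0.0185, -0.0185, 0.012, 0],
  ],
)

```text
time: 21.5
tool_pos: [0.5719, -0.0492, 0.1195]
ee_rot: [2.654, 0.043, 1.5]
wrist_force: [1.7, 1.3, 3.4]
width: 0.0101
finger_force: 30.1
```

```bash
cat >> see.py <<'E'
def report():
    np.set_printoptions(precision=3,suppress=True)
    o=get_obs();Rt,ot=tote();print(o["wrist_force"],"down",Rt.inv().apply([0,0,-1]),o["joint_positions"],"pivot",Rt.apply([-.08,.051,0])+ot); ascii()
E
python3 -c "
from see import *
report()"
```

```text
[1.716 1.338 3.422] down [-0.462  0.039 -0.886] [-0.198 -0.17   1.874  0.028  0.949 -0.149] pivot [ 0.458  0.006 -0.005]
top bobbins (score,x,y mm in tote): [(0.57, 73, 6), (0.42, 18, 17), (0.42, 65, -19), (0.42, -4, -36), (0.37, -31, -32), (0.36, 20, 28), (0.36, 16, 7), (0.36, 60, -42)]
```

Emit:
apply_moves(
  commands=[
    [0, 0, 0, 0, 0, 0, 0],
    [0, 0, 0, 0, 0, 0, 0],
    [0, 0, 0, 0, 0, 0, 0],
    [-0.042, 0.002, -0.01, 0, 0.004, 0.002, 0],
    [-0.084, 0.003, -0.021, -0.0005, 0.0085, 0.004, 0],
  ],
)

```text
time: 22.05
tool_pos: [0.5718, -0.0411, 0.1226]
ee_rot: [2.655, 0.131, 1.478]
wrist_force: [-1.3, -0.4, 0.2]
width: 0.0099
finger_force: 29.9
```

Emit:
apply_moves(
  commands=[
    [-0.043, 0.001, -0.01, -0.0005, 0.0045, 0.002, 0],
    [-0.086, 0.001, -0.02, -0.0005, 0.0085, 0.0035, 0],
    [-0.129, 0.001, -0.031, -0.001, 0.013, 0.005, 0],
    [-0.171, 0.002, -0.041, -0.0015, 0.0175, 0.006, 0],
    [-0.214, 0.003, -0.052, -0.0015, 0.022, 0.0075, 0],
  ],
)

```text
time: 22.55
tool_pos: [0.5705, -0.0183, 0.1304]
ee_rot: [2.63, 0.345, 1.422]
wrist_force: [-0.3, -1.3, -0.9]
width: 0.0099
finger_force: 30.0
```

Emit:
apply_moves(
  commands=[
    [-0.043, 0.001, -0.01, 0, 0.0045, 0.001, 0],
    [-0.088, 0.001, -0.021, 0, 0.0095, 0.0015, 0],
    [-0.131, 0.001, -0.031, 0, 0.0145, 0.002, 0],
    [-0.131, 0.001, -0.031, 0, 0.0145, 0.002, 0],
    [-0.131, 0.001, -0.031, 0, 0.0145, 0.002, 0],
  ],
)

```text
time: 23.05
tool_pos: [0.5705, -0.0039, 0.1322]
ee_rot: [2.608, 0.471, 1.383]
wrist_force: [-1.3, -0.5, 0.2]
width: 0.0098
finger_force: 30.0
```

```bash
python3 -c "
from see import *
report()"
```

```text
[-1.25  -0.499  0.161] down [-0.449  0.451 -0.772] [ 0.246 -0.047  1.822 -0.688  1.108  0.538] pivot [ 0.458  0.006 -0.005]
top bobbins (score,x,y mm in tote): [(0.82, -70, 38), (0.73, -49, 39), (0.7, -53, 18), (0.68, -68, 3), (0.5, 35, 6), (0.5, -59, 30), (0.44, 56, -9), (0.4, 64, 37)]
```

Run:
```python
from see import *
for c in("top","scene"):
    g=ascii(c)
    for x in range(45,-85,-6): print(x," ".join("%3d"%g[int((90-x)*1.6)-2:int((90-x)*1.6)+3,int((55-y)*1.6)-2:int((55-y)*1.6)+3].mean() for y in range(50,-51,-5)))
```

```text
top bobbins (score,x,y mm in tote): [(0.81, -70, 38), (0.76, -49, 39), (0.7, -68, 3), (0.7, -53, 18), (0.48, -59, 30), (0.48, 56, -10), (0.43, 65, 39), (0.43, 64, -43)]
45   5  34  78  94  89  86  81  81  81  80  80  81  82  83  63  48  50  50  50  51  48
39  78  91  94  89  77  79  82  81  81  82  81  78  81  81  68  46  49  50  47  49  50
33  93  82  53  29  72  83  83  81  80  81  82  79  80  82  67  49  49  53  53  48  48
27  41  32  38  44  81  82  81  81  82  80  79  83  82  82  68  46  50  48  48  48  49
21  32  36  42  85  83  82  82  81  81  82  81  80  83  83  69  51  53  45  49  52  50
15  34  37  48  82  81  80  82  80  80  80  81  80  82  85  67  47  51  45  51  48  47
9  39  29  51  85  81  81  78  79  83  80  83  80  79  82  72  44  53  50  49  51  51
3  47  31  58  83  82  81  81  79  80  80  82  81  83  81  70  45  46  49  50  51  49
-3  44  30  55  81  79  84  82  80  83  81  79  80  81  82  72  46  52  50  49  45  47
-9  43  33  35  78  86  80  79  80  80  83  82  84  80  82  71  46  48  47  49  51  48
-15  37  35  54  45  58  78  84  82  80  82  82  81  82  83  71
[... 2386 characters left out ...]
  46  68  69  49  61  73  76  76  75  75  75  76  75  77  75  61  54  84  77  42  68
-45  48  66  70  45  55  74  74  76  77  74  77  77  74  74  76  55  43  73  79  46  71
-51  51  74  77  69  72  77  77  77  75  76  75  75  80  80  76  71  68  82  78  44  72
-57  53  83  81  82  77  78  77  77  76  76  75  76  82  82  84  83  78  83  82  47  72
-63  58  78  72  72  72  73  71  71  70  73  68  71  74  71  73  70  72  78  85  50  71
-69  55  52  40  37  37  43  39  39  44  45  41  38  42  40  42  39  45  47  71  60  62
-75  41  19  20  17  15  19  15  16  23  20  16  20  13  17  18  19  19  19  37  44  66
-81  38  20  21  19  20  19  21  24  16  20  22  22  17  24  21  22  14  28  28  43  64
```

Emit:
apply_moves(
  commands=[
    [0, 0, 0, 0, 0, 0, 0],
    [0, 0, 0, 0, 0, 0, 0],
    [0, 0, 0, 0, 0, 0, 0],
    [0, 0, 0, 0, 0, 0, 0],
    [0, 0, 0, 0, 0, 0, 0],
  ],
)

```text
time: 23.7
tool_pos: [0.5705, -0.0048, 0.133]
ee_rot: [2.606, 0.471, 1.381]
wrist_force: [-1.2, -0.1, -0.6]
width: 0.0098
finger_force: 29.9
```

```bash
python3 -c "
from see import *
report()
s=snapshot('scene')
for c in('top','scene'):
    print(c,[(r['score'],np.round(r['pixel'])) for r in place_of(c,'punch')[:2]],[(r['score'],np.round(r['pixel'])) for r in place_of(c,'cup')[:1]])
print(close_job())"
```

```text
[-1.217 -0.146 -0.607] down [-0.45   0.45  -0.771] [ 0.245 -0.048  1.822 -0.689  1.108  0.539] pivot [ 0.458  0.006 -0.005]
top bobbins (score,x,y mm in tote): [(0.87, -69, 38), (0.78, -48, 39), (0.69, -53, 18), (0.66, -68, 3), (0.49, -22, -42), (0.43, -38, 31), (0.43, 64, 39), (0.43, -59, 30)]
top [(0.68, array([321., 202.])), (0.45, array([175., 179.]))] [(0.94, array([319., 208.]))]
scene [(0.56, array([302., 263.])), (0.55, array([208., 153.]))] [(0.58, array([213., 168.]))]
the job is handed in; nothing more can be done
None
```

The job is handed in: the steel punch is in the cup, leaning on its rim, and the gripper holds the tote tipped at about 39° on its front left corner. Four bobbins show clearly in that corner, and the fifth is mostly hidden by the gripper but looks to be against them, about 5 cm from the corner; no verdict was returned.

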